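Pin and hold the well-plate clamp

ROBOT

A 6-joint arm with a two-finger parallel gripper is mounted at the origin on the work surface. World frame = base frame: x ahead of the robot, y to its left, z up, the work surface at z = 0. Lengths are in mm, angles in rad, forces in N, time in s.
With the tool pointing down it reaches from about 275 to 1000 mm from the base axis. Payload 8.4 kg.
Tool frame: the origin (TCP) lies on the centre line of the jaws, within the pads' length; the fingertips stand 17 mm ahead of it and the grasp point (between the pads) lies 2 mm behind it; z points along the fingers, y is the line along which they close (so a half turn about z gives the same grasp; the last joint's range is limited). The gripper opens to 85 mm and grips with 20 to 120 N. Pads are 22 mm wide; open, the fingers measure 114 mm over their backs; the gripper's body (76 mm by 85 mm) begins 54 mm behind the grasp point. The pads swing forward as they close: fully open they stand 13 mm farther back than shut.
Start: joints at [1.171, 0.353, 1.633, -0, 1.155, -0.002], TCP at [242.118, 576.2, 248.281] pointing down, gripper open.
Joint ranges: [-2.63, 2.63], [-0.92, 2.1], [0.06, 2.66], [-1.3, 4.44], [0, 2.69], [-3.02, 3.02]. Speed limits (rad/s): [2.22, 2.22, 2.79, 3.14, 3.14, 3.14].

INTERFACE

Orientations are given as [roll, pitch, yaw] about the fixed x, y, z axes, in that order (R = Rz(yaw) Ry(pitch) Rx(roll)).
In Python, from rig import r, eyes gives the robot as it stands. The module is installed in compiled form; this text tells all that it offers.
- The arm moves only by the shell command python3 -m inch 'ROWS' [FORCE]. ROWS is JSON, a list of rows, each a list of 7 numbers: the shift along the tool's x, y, z in m, then the turn, a rotation vector about the tool's x, y, z in degrees, then the closure, from -1 (fully open) to 1 (shut). In form: [[x, y, z, rx, ry, rz, gripper], ...]. A call has 1 to 8 rows; each row shifts and turns the commanded pose from where the row before left it, along the tool's axes as they then stand; what a row does not reach is not made up. A row lasts 1/10 s, in which the tool goes at most 50 mm and 8.59 degrees, less where a joint would pass 70% of its speed; a pose out of reach is approached as far as the arm can. A call with a gripper value outside its range is refused whole. The fingers move at their own pace and stop on an object; FORCE is the grip in N (left out, the last holds). Time passes only in rows, so rows that do not move let the fingers close. It gives the time, the measured TCP pose, the force, the opening and the grip force at its end, in the units of the state.
- r.sense(): the state, without advancing time (a new reading comes with each control period).
- eyes.grab_frame(name): name is "scene" or "top" or "wrist"; returns a dict with "img" (420x560x3 uint8, blue, green, red), "fx", "fy", "cx", "cy" (pixels), "D" ([k1, k2, p1, p2, k3] as OpenCV has them; the pictures are not rectified), "R" (3x3) and "t" (3): a world point X has camera coordinates R X + t; the wrist camera has in their place "hand_eye" (4x4, takes a point from camera to tool coordinates, whose origin is the TCP and whose axes are the flange's). Camera axes: x right, y down, z forward; pixel columns grow to the right and rows downward; lengths in mm; the calibration is good to about 2 mm. A picture is of the moment at which its call begins: read the wrist's pose just before it. There is no depth.
- r.sign_off(): hands the job in; it is judged then, once.
The state is a dict: "clock": time; "qpos": joint angles; "qvel": joint speeds; "joint_efforts": joint torques, N m; "eef_pos": TCP position; "tcp_rot": TCP orientation; "contact_force": force on the tool from outside, world axes, zero at the start; "wrist_torque": the same for the moment, N m; "opening": opening from 0.0 (shut) to 1.0 (fully open); "grasp_force": force on a finger pad.
Only numpy, scipy, OpenCV 4.12 (cv2) and the standard library are available. Lean on these libraries where they do the work, as an engineer would, in place of code of your own. Each camera call takes 0.05 s, during which the arm holds its last target. There are 200 camera calls.

TASK

Get the well-plate clamp ready for sealing: swing its yellow side leg out until it clicks home at its end stop, then fold the lid down onto the base, then take the red-handled locking pin out of its block and push it down through the lid's hole into the hole in the base. The lid is sprung and lifts a little by itself, so finish while still holding on to the pin and pressing it down, its steel collar on the lid, hard enough to keep the lid fully shut. Leave the other things on the bench where they are.

Things in the scene. Friction and masses are not known exactly. Their poses are not given: they have to be found in the camera images.
- jig: the clamp's grey base, fixed: 170 (x) x 120 (y) x 50 mm high, blue-welled plate inside; on its front (-x, robot side) an aluminium tab, 50 mm square, 50 mm high, with the pin hole. Origin: underside, centre of the 170 x 120 part. +x points to the hinge, away from the robot; +y to the side with the yellow leg. Turned up to 0.25 rad from the bench axes.
- lid_hinge (a point): middle of the lid's hinge axis, which runs along the base's y axis, 85 mm along +x from the base's origin, 50 mm above the bench. The lid is a white panel 8 mm thick and 120 mm wide, its underside in the plane of the axis, from 5 to 170 mm from the axis, then a 50 mm wide aluminium tongue to 220 mm
- lid (a joint): lid angle (rad): 0 = fully shut, grows as it opens, up to 1.45; stiff hinge (0.35 N m), stays where left. Sprung plungers lift it to about 0.045 (9 mm at the hole) when let go; shutting it fully (below 0.012) takes about 9 N at the hole. Push it down on its upper (far) face about 160 mm from the hinge.
- lid_hole (a point): centre of the hole in the lid's tongue, on the lid's upper face, 195 mm from the hinge; hole 13 mm wide, through 8 mm, chamfered
- base_hole (a point): centre of the mouth of the hole in the base's front tab, 50 mm above the bench, straight below the lid's hole when the lid is down; hole 12 mm wide, upright, 46 mm deep, chamfered
- leg (a joint): leg angle (rad): 0 = folded, the leg points along the base's +x beside the base; grows anticlockwise seen from above; 1.571 = end stop, the leg points straight out along the base's +y. A sprung ball clicks under it at about 1.4 rad (about 2 N at the grip to get past) and then keeps it at the stop; it is home above 1.5.
- leg_pivot (a point): upright pivot axis of the yellow leg, 50 mm in front of (-x) and 120 mm beside (+y) the base's origin; height 17 mm above the bench
- leg_grip (a point): middle of the black upright round knob at the free end of the leg, 90 mm from the pivot; knob 18 mm wide, from 22 to 58 mm above the bench (this point at 40 mm)
- block: grey pin-parking block, fixed, 60 x 60 x 50 mm high, with a 13 mm hole 46 mm deep in the middle of its top in which the pin stands upright. Origin: underside centre
- pin: steel pin, red handle, about 60 g, upright in the block. From the tip (origin) up its z axis: tapered nose 8 mm, shaft 10 mm wide; collar 30 mm wide from 42 to 48 mm; round handle 16 mm wide from 48 to 82 mm. In the block the collar rests on its top and the handle is 56 to 90 mm above the bench. Home in the clamp (lid shut) the tip is 34 mm below the mouth of the base's hole.
- pin_tip (a point): tip of the pin's nose (same point as the pin's origin)
- pin_grip (a point): middle of the pin's red handle, 65 mm above its tip
- bottle: amber bottle with black cap, 56 mm wide, 100 mm high, bystander near the pin's block (origin: underside centre)
- tubes: orange tube rack, 70 x 100 x 35 mm with capped tubes, bystander (origin: underside centre)
- beaker: clear plastic beaker, 70 mm wide, 85 mm high, bystander (origin: underside centre)
- marker: green marker pen, 14 x 120 mm, lying on the bench, bystander (origin: underside centre)

How it is judged (in metres and radians):
On the way, in this order (a step that is already met when the one before it is completed fails the run):
1. the leg has been swung out past its click to the end stop (above 1.5 rad), while the lid is still open (value of joint leg above 1.5 rad and value of joint lid above 0.3 rad), for 0.2 s.
2. the lid has been folded down onto the base (below 0.075 rad), the pin not yet in it (value of joint lid below 0.075 rad and horizontal distance between pin_tip and base_hole above 0.03 m), for 0.2 s.
3. the pin is through the lid and at least 12 mm inside the base's hole (z of pin_tip in the frame of jig below 0.038 m and horizontal distance between pin_tip and base_hole below 0.005 m and angle between pin's own z axis and vertical below 0.15 rad), for 0.1 s.
At the end, for the whole second after the job is handed in: While the robot still presses on the pin (over 3 N fingers to pin and pin to clamp): lid below 0.012 rad; pin upright within 0.15 rad, tip at least 28 mm inside the base hole and within 5 mm of its axis; leg above 1.5 rad; nothing moving (value of joint lid below 0.012 rad and value of joint leg above 1.5 rad and z of pin_tip in the frame of jig below 0.022 m and horizontal distance between pin_tip and base_hole below 0.005 m and angle between pin's own z axis and vertical below 0.15 rad and contact force between pin and jig above 3 N and contact force between the fingers and pin above 3 N and linear speed of pin below 0.02 m/s); the arm keeps its last pose, push and grip.
It fails at once if a bystander was pushed more than 30 mm or tipped over (distance of any of bottle, tubes, beaker, marker from where it was at the start of the episode above 0.03 m or angle between any of bottle, beaker's own z axis and vertical above 0.5 rad).
It also fails if it takes over 72 s, if anything falls off the work surface, if the arm or the gripper's body presses on something with over 40 N, if the wrist force passes 120 N, or if a joint passes its speed limit or range.

## Working session

There is one attempt and no reset: what is moved stays moved. The work goes in short steps, Python scripts to look and compute and a shell command to move; the robot and the scene stay as the last step left them, time stands still between calls to the robot, and variables do not carry over. Pictures are saved under pics/ and viewed, at most 10 in all, crops included, and the job is handed in when it is done.

```bash
mkdir -p pics; cat > h.py <<'E'
import numpy as np,cv2,json
from rig import r,eyes
from scipy.spatial.transform import Rotation as Ro
def K(f): return np.array([[f["fx"],0,f["cx"]],[0,f["fy"],f["cy"]],[0,0,1.]])
def pose():
    s=r.sense(); return Ro.from_euler('xyz',s["tcp_rot"]).as_matrix(),np.array(s["eef_pos"])
def grab(n):
    if n=="wrist": Rt,p=pose()
    f=eyes.grab_frame(n)
    if n=="wrist":
        H=np.array(f["hand_eye"]); Rc=Rt@H[:3,:3]; c=Rt@H[:3,3]+p
        f["R"]=Rc.T; f["t"]=-Rc.T@c
    f["R"]=np.array(f["R"]);f["t"]=np.array(f["t"]).ravel()
    return f
def ray(f,uv):
    q=cv2.undistortPoints(np.array([[uv]],float),K(f),np.array(f["D"],float))[0,0]
    d=f["R"].T@np.array([q[0],q[1],1]); return -f["R"].T@f["t"],d/np.linalg.norm(d)
def onz(f,uv,z):
    o,d=ray(f,uv); return o+d*(z-o[2])/d[2]
def tri(fs,uvs):
    A=np.zeros((3,3));b=np.zeros(3);L=[ray(f,u) for f,u in zip(fs,uvs)]
    for o,d in L: P=np.eye(3)-np.outer(d,d);A+=P;b+=P@o
    X=np.linalg.solve(A,b); return X,[float(np.linalg.norm((np.eye(3)-np.outer(d,d))@(X-o))) for o,d in L]
def proj(f,X): return cv2.projectPoints(np.array([X],float),cv2.Rodrigues(f["R"])[0],f["t"],K(f),np.array(f["D"],float))[0].ravel()
def save(f,name,crop=None,s=1):
    im=f["img"]
    if crop: a,b,c,d=crop; im=im[b:d,a:c]
    cv2.imwrite("pics/"+name,cv2.resize(im,None,fx=s,fy=s,interpolation=cv2.INTER_CUBIC))
E
python3 - <<'E'
from h import *
a=grab("scene");b=grab("top")
import pickle;pickle.dump((a,b),open("f0.pkl","wb"))
save(a,"s0.png",s=1.42);save(b,"t0.png",s=1.42)
for f in(a,b): print(-f["R"].T@f["t"],f["R"][2],f["fx"])
print(r.sense())
E
```

```text
[1013.11359593 -491.4378429  1105.44056901] [-0.38256322  0.40706853 -0.82942185] 523.3289790467765
[ 489.96398019    6.95880901 1339.45285332] [ 0.05290133 -0.00674673 -0.99857695] 525.8400277487029
{'clock': 0.1, 'qpos': array([ 1.17060469e+00,  3.53613427e-01,  1.63404388e+00,  2.51985408e-05,
        1.15521058e+00, -2.39802817e-03]), 'qvel': array([-0.00132411, -0.00296973,  0.00053248, -0.00137468, -0.00133888,
       -0.00169924]), 'joint_efforts': array([-2.21499060e-03, -6.06356835e+01, -3.42814529e+01, -6.19712478e-05,
        3.95101481e-03, -5.07035395e-06]), 'eef_pos': array([241.95102036, 575.8317907 , 247.62196975]), 'tcp_rot': array([-3.14031748e+00, -2.60986178e-05,  2.74378884e+00]), 'contact_force': array([ 0.03682521,  0.19445584, -0.20158617]), 'wrist_torque': array([-0.03835083, -0.00721913, -0.03279174]), 'grasp_force': 0.0, 'opening': 1.001591864869271}
```

View pics/s0.png

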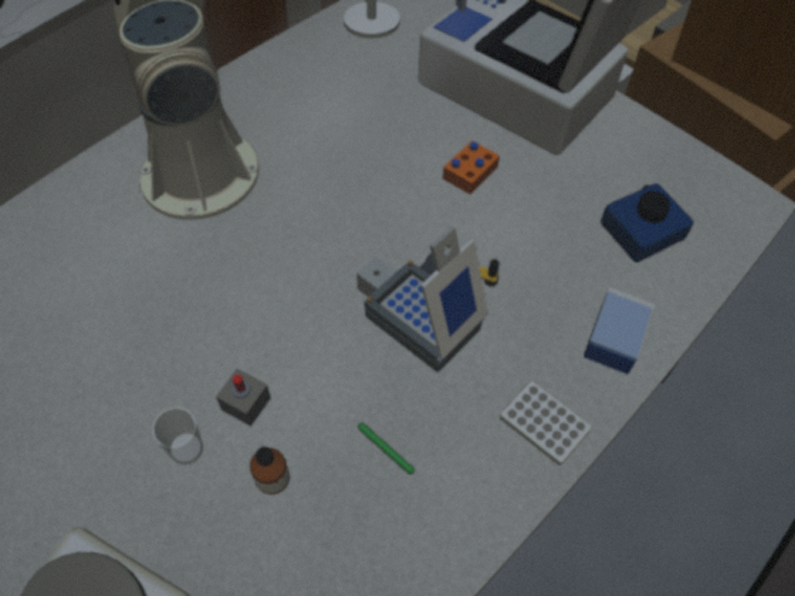

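View pics/t0.png

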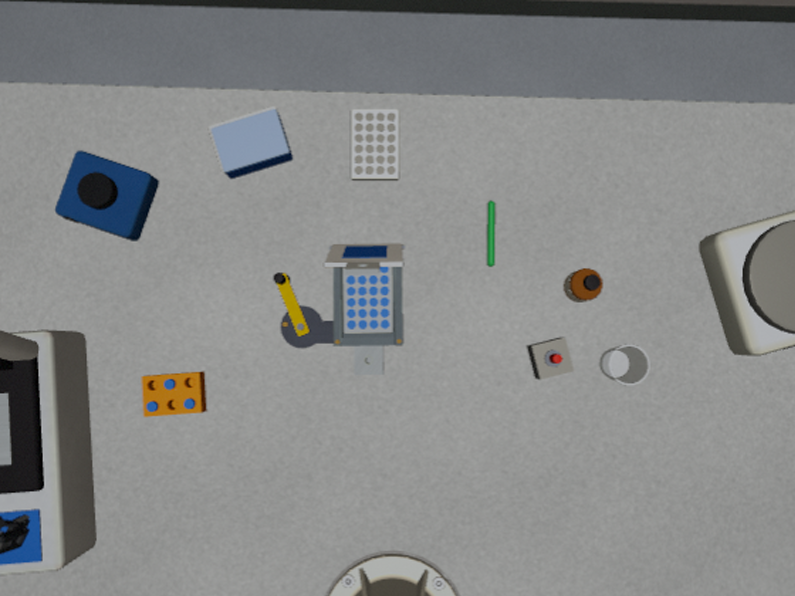

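The scene view shows the clamp with its lid open, tab hole near (377,272), knob (494,268), red pin (238,382), bottle (267,465) and beaker (178,433). In the top view the tab hole is at (367,361), knob (280,279), leg pivot (300,327), pin handle (556,358), bottle (585,285) and beaker (625,364).

```bash
python3 - <<'E'
from h import *
import pickle
a,b=pickle.load(open("f0.pkl","rb"))
S=lambda *u:np.array(u)/1.42
hole=tri([a,b],[S(377,272),S(367,361)]);print("basehole",hole)
print("knob top",tri([a,b],[S(494,262),S(280,278)]))
print("pivot",onz(b,S(300,327),17),"knob",onz(b,S(280,278),58))
for n,f in(("s",a),("t",b)):
    h=cv2.cvtColor(f["img"],cv2.COLOR_BGR2HSV)
    m=((h[...,0]<6)|(h[...,0]>174))&(h[...,1]>150)&(h[...,2]>60)
    k,l,st,c=cv2.connectedComponentsWithStats(m.astype(np.uint8));i=1+np.argmax(st[1:,4]);print(n,st[i],c[i])
    if n=="s":p=c[i]
    else:print("pin",tri([a,b],[p,c[i]]),onz(b,c[i],80))
for n,u,z in(("bottle",(585,285),50),("beaker",(625,364),40),("marker",(491,233),7),("tubes",(174,394),35)):print(n,onz(b,S(*u),z))
# base side corners top z=50
for u in((334,346),(403,346),(403,266),(334,266)):print(onz(b,S(*u),50))
save(b,"t1.png",(180,150,310,270),6)
E
```

```text
basehole (array([462.53948852,  54.60920632,  45.2087085 ]), [1.2316128082221192, 1.2316128082220468])
knob top (array([601.68203481, 207.43261897,  60.23007154]), [1.7022883725154596, 1.7022883725154516])
pivot [518.14404041 174.79184124  17.        ] knob [600.62195557 206.59175027  58.        ]
s [165 264   5   7  26] [167.07692308 267.07692308]
t [387 250   9   6  41] [390.97560976 252.19512195]
pin (array([ 474.65060978, -263.88221069,   84.84383115]), [0.753116772576856, 0.7531167725767247]) [ 475.07490498 -264.33201671   80.        ]
bottle [ 602.52930649 -320.81902575   50.        ]
beaker [ 467.40773003 -394.53773783   40.        ]
marker [ 695.76501475 -161.48150856    7.        ]
tubes [396.32212286 386.77911217  35.        ]
[486.1725296  111.07058924  50.        ]
[489.09739367  -7.79321507  50.        ]
[627.59553684  -4.40396504  50.        ]
[624.54236574 115.13080935  50.        ]
```

View pics/t1.png

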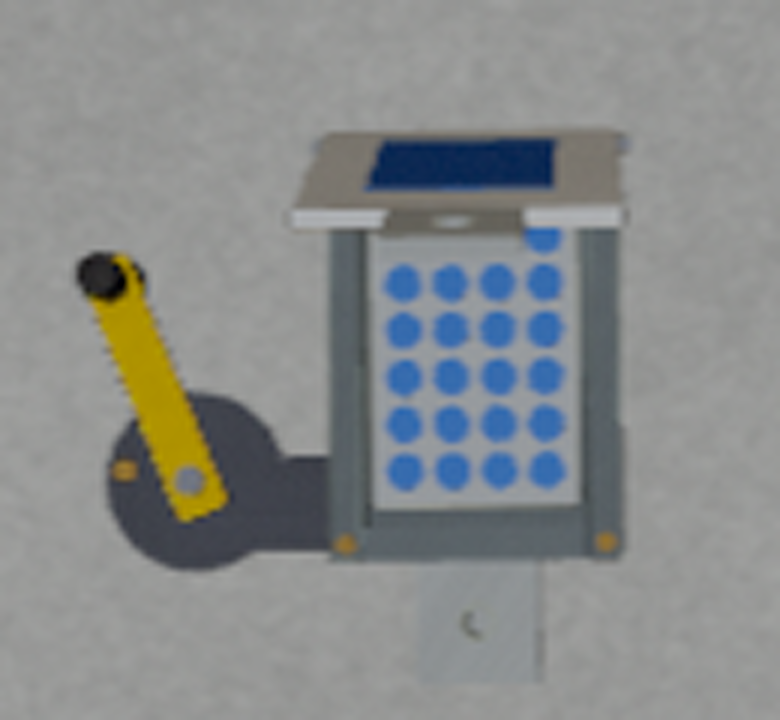

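The crop shows the yellow leg at about 0.34 rad from folded and the base turned about 0.024 rad, which is consistent with the pivot and hole geometry. I'll go above the knob, tool y along the leg's tangent.

```bash
python3 -m inch '[[0,0,0,0,0,8.5,-1],[0,0,0,0,0,8.5,-1],[0,0,0,0,0,8.5,-1],[0,0,0,0,0,8.5,-1],[0,0,0,0,0,8.5,-1],[0,0,0,0,0,8.5,-1],[0,0,0,0,0,8.5,-1],[0,0,0,0,0,8.5,-1]]'
python3 -m inch '[[0,0,0,0,0,8.5,-1],[0,0,0,0,0,8.5,-1],[0,0,0,0,0,8.5,-1],[0,0,0,0,0,8.5,-1],[0,0,0,0,0,8.5,-1],[0,0,0,0,0,8.5,-1],[0,0,0,0,0,8.5,-1],[0,0,0,0,0,8.5,-1]]'
python3 -m inch '[[0.017,0.04,0,0,0,0,-1],[0.017,0.04,0,0,0,0,-1],[0.017,0.04,0,0,0,0,-1],[0.017,0.04,0,0,0,0,-1],[0.017,0.04,0,0,0,0,-1],[0.017,0.04,0,0,0,0,-1]]'
python3 -m inch '[[0.017,0.04,0,0,0,0,-1],[0.017,0.04,0,0,0,0,-1],[0.017,0.04,0,0,0,0,-1],[0.017,0.04,0,0,0,0,-1],[0.017,0.04,0,0,0,0,-1],[0.017,0.04,0,0,0,0,-1],[0,0,0,0,0,0,-1],[0,0,0,0,0,0,-1]]'
python3 - <<'E'
from h import *
s=r.sense();print(s)
f=grab("wrist");import pickle;pickle.dump(f,open("w1.pkl","wb"));save(f,"w1.png",s=1.42)
for X in((601,207,58),(518,175,17),(462.5,54.6,50)):print(proj(f,X)*1.42)
E
```

```text
clock: 0.9
eef_pos: [242.0, 576.0, 247.8]
tcp_rot: [-3.141, 0.001, 1.551]
contact_force: [-0.3, -0.2, -0.0]
opening: 1.002
grasp_force: 0.0
clock: 1.7
eef_pos: [242.0, 575.9, 247.8]
tcp_rot: [3.141, 0.001, 0.364]
contact_force: [-0.1, 0.5, -0.3]
opening: 1.003
grasp_force: 0.0
clock: 2.3
eef_pos: [424.9, 387.8, 248.0]
tcp_rot: [3.141, 0.0, 0.37]
contact_force: [1.0, 0.7, -0.5]
opening: 1.002
grasp_force: 0.0
clock: 3.1
eef_pos: [606.0, 201.7, 247.6]
tcp_rot: [-3.141, 0.001, 0.368]
contact_force: [0.5, -0.5, -1.3]
opening: 1.005
grasp_force: 0.0
{'clock': 3.1, 'qpos': array([3.18812290e-01, 3.75258221e-01, 1.60218740e+00, 3.12656172e-04,
       1.16534775e+00, 1.52143419e+00]), 'qvel': array([ 0.03577183, -0.01328987,  0.01814669,  0.00442676,  0.00121588,
        0.00414281]), 'joint_efforts': array([ -1.98768049, -61.93193436, -35.23681283,  -0.20781427,
        -0.09768285,  -0.11812333]), 'eef_pos': array([605.99313545, 201.69937351, 247.62597794]), 'tcp_rot': array([-3.14124660e+00,  1.18509826e-03,  3.68051140e-01]), 'contact_force': array([ 0.45259855, -0.52427821, -1.25598596]), 'wrist_torque': array([-0.04581439, -0.00198403,  0.03577   ]), 'grasp_force': 0.0, 'opening': 1.004954930953799}
[387.53832327 275.94856753]
[389.09133418 368.29079881]
[499.20033857 488.46287672]
```

View pics/w1.png

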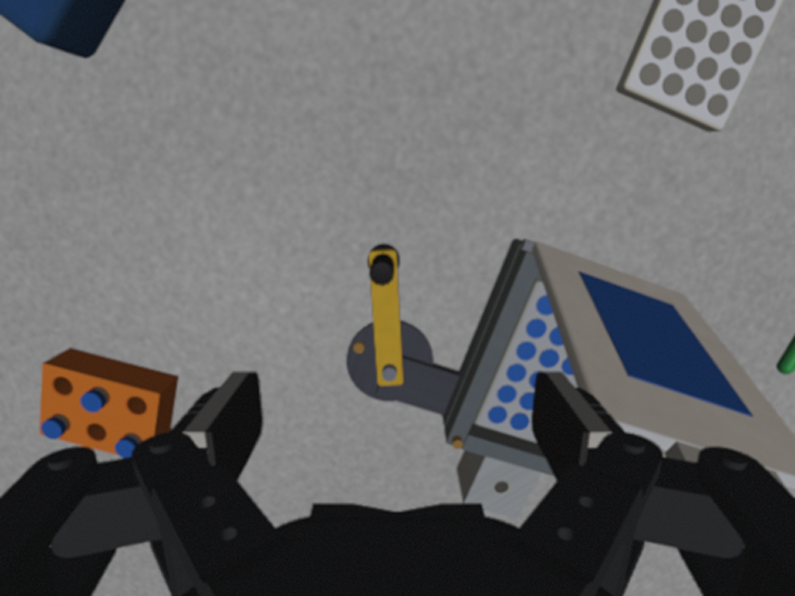

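The wrist view shows the knob's top at (382,272), pivot (389,372), base hole (501,488) and tubes at (110,405), all close to where my estimates project.

```bash
python3 - <<'E'
from h import *
import pickle
f=pickle.load(open("w1.pkl","rb"));a,b=pickle.load(open("f0.pkl","rb"))
S=lambda *u:np.array(u)/1.42
c=lambda x,y:np.array((180+x/6,150+y/6))
P={}
for n,w,t,z in(("knob",(382,271),c(103,277),58),("pivot",(389,372),c(189,481),20),("hole",(501,488),c(471,625),50)):
    P[n]=onz(f,S(*w),z); print(n,P[n],onz(b,t,z),tri([f,b],[S(*w),t]))
R,p=pose()
d=P["knob"]-P["pivot"];print("leg",np.linalg.norm(d[:2]),np.arctan2(d[1],d[0]))
print("tool delta to knob",R.T@(P["knob"]-p))
E
```

```text
knob [602.92871495 211.88975325  58.        ] [599.66112584 206.60005611  58.        ] (array([600.31336138, 210.12104617,  42.20133911]), [1.2658787358453312, 1.265878735845227])
pivot [516.09022453 174.30444298  20.        ] [518.38260719 173.83883231  20.        ] (array([517.91274587, 174.11572173,  23.18946155]), [0.7860178711766991, 0.7860178711766662])
hole [463.45183116  53.37447348  50.        ] [461.934865    53.43324138  50.        ] (array([462.27273642,  53.08437389,  48.74528251]), [0.5367949213501033, 0.5367949213501431])
leg 94.6233531726144 0.4084743545990313
tool delta to knob [  1.31621622  -9.52511847 189.76376851]
```

```bash
python3 -m inch '[[-0.0025,-0.009,0.02,0,0,0,0.35],[0,0,0.02,0,0,-1.5,0.35],[0,0,0.02,0,0,0,0.35],[0,0,0.02,0,0,0,0.35],[0,0,0.02,0,0,0,0.35],[0,0,0,0,0,0,0.35],[0,0,0,0,0,0,0.35],[0,0,0,0,0,0,0.35]]' 20
python3 - <<'E'
from h import *
f=grab("wrist");save(f,"w2.png",s=1.1)
E
```

```text
clock: 3.95
eef_pos: [600.7, 210.8, 149.6]
tcp_rot: [3.142, -0.002, 0.397]
contact_force: [-0.4, -0.2, 0.2]
opening: 0.323
grasp_force: 0.0
```

View pics/w2.png

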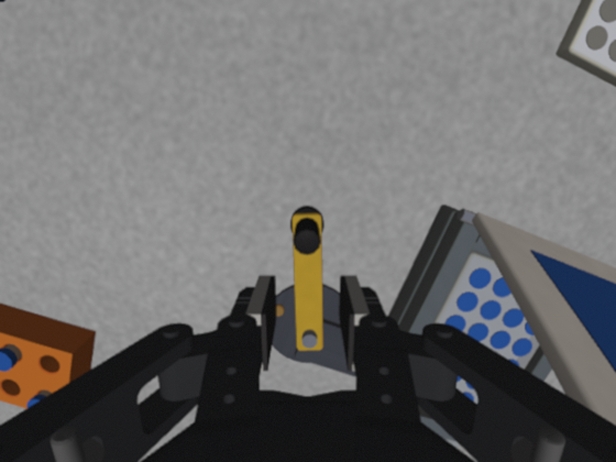

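The knob at (307,238) sits on the line midway between the fingers (265 and 349), so I'll descend around it and swing the leg.

```bash
python3 -m inch '[[0,0,0.02,0,0,0,0.35],[0,0,0.02,0,0,0,0.35],[0,0,0.02,0,0,0,0.35],[0,0,0.02,0,0,0,0.35],[0,0,0.02,0,0,0,0.35],[0,0,0,0,0,0,0.35]]' 20
python3 -m inch '[[-0.0005,-0.0094,0,0,0,-6,0.35],[-0.0005,-0.0094,0,0,0,-6,0.35],[-0.0005,-0.0094,0,0,0,-6,0.35],[-0.0005,-0.0094,0,0,0,-6,0.35],[-0.0005,-0.0094,0,0,0,-6,0.35],[-0.0005,-0.0094,0,0,0,-6,0.35]]'
python3 -m inch '[[-0.0005,-0.0094,0,0,0,-6,0.35],[-0.0005,-0.0094,0,0,0,-6,0.35],[-0.0005,-0.0094,0,0,0,-6,0.35],[-0.0005,-0.0094,0,0,0,-6,0.35],[0,0,0,0,0,0,0.35]]'
python3 -m inch '[[-0.0005,-0.0094,0,0,0,-6,0.35],[-0.0005,-0.0094,0,0,0,-6,0.35],[0,0,0,0,0,0,0.35],[0,0,0,0,0,0,0.35]]'
```

```text
clock: 4.6
eef_pos: [599.2, 209.6, 46.8]
tcp_rot: [-3.141, 0.003, 0.396]
contact_force: [-0.4, 0.3, -0.2]
opening: 0.326
grasp_force: 0.0
clock: 5.2
eef_pos: [564.9, 252.8, 50.2]
tcp_rot: [3.14, -0.002, 1.029]
contact_force: [0.2, -1.3, 0.7]
opening: 0.325
grasp_force: 0.5
clock: 5.7
eef_pos: [528.7, 264.9, 49.9]
tcp_rot: [3.141, -0.001, 1.446]
contact_force: [-0.4, 0.0, 0.4]
opening: 0.325
grasp_force: 0.0
clock: 6.1
eef_pos: [510.7, 265.1, 49.1]
tcp_rot: [3.141, -0.0, 1.648]
contact_force: [0.4, 0.6, -0.3]
opening: 0.323
grasp_force: 0.2
```

```bash
python3 -m inch '[[0,-0.002,0,0,0,0,0.35],[0,0,0,0,0,0,0.35]]'
python3 -m inch '[[0,-0.002,0,0,0,0,0.35],[0,0,0,0,0,0,0.35]]'
```

```text
clock: 6.3
eef_pos: [510.4, 265.1, 49.0]
tcp_rot: [3.137, -0.001, 1.65]
contact_force: [6.7, -1.1, 0.1]
opening: 0.326
grasp_force: 3.4
clock: 6.5
eef_pos: [510.1, 265.1, 49.2]
tcp_rot: [3.134, -0.001, 1.65]
contact_force: [14.1, -2.7, -5.7]
opening: 0.327
grasp_force: 6.7
```

The leg is firmly against its stop: 14 N with no motion, far over the 2 N click. I'll back off, raise, and locate the lid's hole from the two first views (top crop (453,222), scene (447,252)).

```bash
python3 -m inch '[[0,0.009,0,0,0,0,0.35],[0,0,-0.03,0,0,0,0.35],[0,0,-0.05,0,0,0,0.6],[0,0,-0.05,0,0,0,1],[0,0,-0.05,0,0,0,1],[0,0,-0.05,0,0,3,1],[0,0,0,0,0,0,1]]'
python3 - <<'E'
from h import *
import pickle
a,b=pickle.load(open("f0.pkl","rb"))
t=np.array((180+453/6,150+222/6))
X,e=tri([a,b],[np.array((447,252))/1.42,t]);print("lidhole",X,e)
hin=np.array((658,58,50));print(np.hypot(658-X[0],X[2]-50),"want",np.hypot(195,8),"theta",np.arctan2(X[2]-50,658-X[0])-np.arctan2(8,195))
for th in(1.1,1.2,1.3,1.4):
    L=np.array([658-195*np.cos(th)+8*np.sin(th),53.4,50+195*np.sin(th)+8*np.cos(th)]);L[1]+=0.024*(L[0]-463)
    print(th,L,proj(a,L)*1.42,(proj(b,L)-(180,150))*6)
f=grab("wrist");pickle.dump(f,open("w3.pkl","wb"))
g=grab("top");save(g,"t2.png",(160,140,310,270),5)
E
```

```text
clock: 7.2
eef_pos: [518.1, 266.7, 285.8]
tcp_rot: [3.132, -0.005, 1.597]
contact_force: [0.8, 0.4, -0.5]
opening: 0.002
grasp_force: 0.0
lidhole [607.90347549  57.60901148 232.31469035] [0.8388185219047573, 0.8388185219048284]
189.07222981225834 want 195.1640335717624 theta 1.2616315333467694
1.1 [576.6784152   56.12828196 227.41420418] [430.10426146 243.02950177] [453.75513785 309.81398685]
1.2 [594.79655056  56.56311721 234.6464838 ] [439.52574441 246.56702395] [453.05735617 256.74555275]
1.3 [613.5461939   57.01310865 240.03383679] [449.39321969 251.19024792] [452.58112556 201.86867204]
1.4 [632.74000497  57.47376012 243.52243449] [459.58105358 256.86872048] [452.33628194 145.99513853]
```

View pics/t2.png

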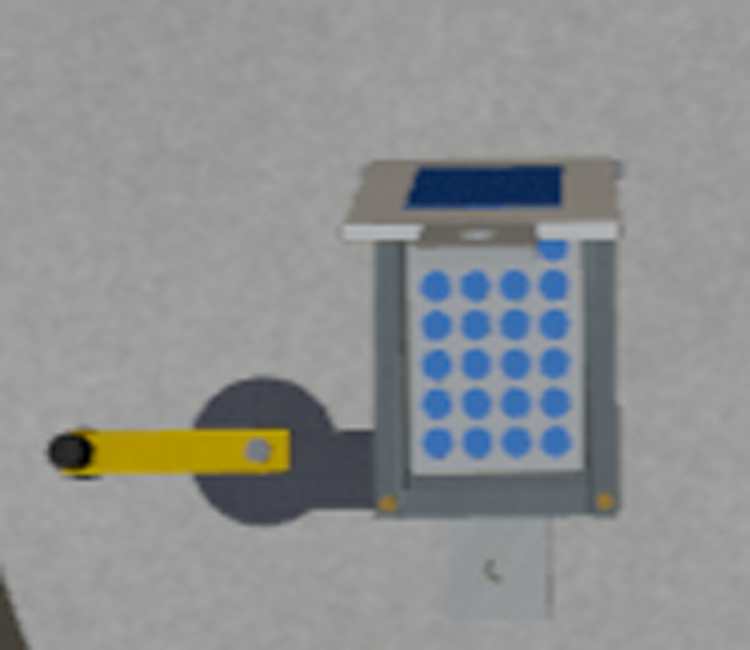

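Confirmed: the leg points straight out (knob (70,450), pivot (258,450) in the crop), the lid's hole is at (475,234), lid ≈1.26 rad. Next: go behind the lid with shut fingers.

```bash
python3 -m inch '[[0,0.0425,0,0,0,0,1],[0,0.0425,0,0,0,0,1],[0,0.0425,0,0,0,0,1],[0,0.0425,0,0,0,0,1],[-0.0426,0,0,0,0,0,1],[-0.0426,0,0,0,0,0,1],[-0.0426,0,0,0,0,0,1],[-0.0426,0,0,0,0,0,1]]'
python3 -m inch '[[-0.0426,0,0,0,0,0,1],[0,0,0.0295,0,0,0,1],[0,0,0.0295,0,0,0,1],[0,-0.018,0,0,0,0,1],[0,-0.018,0,0,0,0,1],[0,-0.018,0,0,0,0,1],[0,0,0,0,0,0,1],[0,0,0,0,0,0,1]]'
```

```text
clock: 8.1
eef_pos: [688.9, 98.2, 275.2]
tcp_rot: [-3.137, 0.0, 1.6]
contact_force: [-0.4, 0.1, 0.2]
opening: 0.002
grasp_force: 0.0
clock: 8.9
eef_pos: [636.9, 55.7, 218.0]
tcp_rot: [-3.14, 0.0, 1.6]
contact_force: [0.3, 0.1, 0.0]
opening: 0.001
grasp_force: 0.0
```

```bash
python3 -m inch '[[0,-0.01,0,0,0,0,1],[0,-0.023,0,0,0,0,1],[0,-0.0286,0.0164,0,0,0,1],[0,-0.0247,0.0218,0,0,0,1],[0,-0.02,0.0263,0,0,0,1],[0,-0.0142,0.0297,0,0,0,1],[0,0,0,0,0,0,1]]'
python3 -m inch '[[0,-0.0067,0.0238,0,0,0,1],[0,-0.0025,0.0164,0,0,0,1],[0,0,0.002,0,0,0,1],[0,0,0,0,0,0,1],[0,0,0,0,0,0,1]]'
```

```text
clock: 9.6
eef_pos: [512.5, 51.9, 121.9]
tcp_rot: [-3.134, 0.001, 1.601]
contact_force: [-0.2, 0.4, 1.0]
opening: 0.001
grasp_force: 0.0
clock: 10.1
eef_pos: [509.0, 52.0, 84.1]
tcp_rot: [3.14, -0.0, 1.601]
contact_force: [0.0, 0.3, 0.8]
opening: -0.0
grasp_force: 0.0
```

```bash
python3 -m inch '[[0,0,0.003,0,0,0,1],[0,0,0,0,0,0,1]]'
python3 -m inch '[[0,0,0.002,0,0,0,1],[0,0,0,0,0,0,1]]'
python3 -m inch '[[0,0,0.002,0,0,0,1],[0,0,0,0,0,0,1],[0,0,0,0,0,0,1]]'
```

```text
clock: 10.3
eef_pos: [508.9, 52.0, 80.8]
tcp_rot: [3.139, -0.0, 1.601]
contact_force: [0.8, 0.5, 3.3]
opening: -0.003
grasp_force: 1.8
clock: 10.5
eef_pos: [508.8, 52.0, 78.8]
tcp_rot: [3.139, -0.0, 1.601]
contact_force: [-0.3, 0.6, 4.8]
opening: 0.002
grasp_force: 2.4
clock: 10.8
eef_pos: [508.7, 52.0, 76.8]
tcp_rot: [3.139, -0.0, 1.601]
contact_force: [1.1, 1.1, 6.4]
opening: -0.002
grasp_force: 2.8
```

```bash
python3 -m inch '[[0,0,-0.02,0,0,0,1],[0,0,-0.05,0,0,0,0],[0,0,-0.05,0,0,0,-0.3],[-0.0452,-0.0062,0,0,0,0,-0.3],[-0.0452,-0.0062,0,0,0,0,-0.3],[-0.0452,-0.0062,0,0,0,0,-0.3],[-0.0452,-0.0062,0,0,0,0,-0.3],[-0.0452,-0.0062,0,0,0,0,-0.3]]'
python3 -m inch '[[-0.0452,-0.0062,0,0,0,0,-0.3],[-0.0452,-0.0062,0,0,0,0,-0.3],[0,0,0,0,0,0,-0.3],[0,0,0,0,0,0,-0.3]]'
python3 - <<'E'
from h import *
import pickle
f=grab("wrist");b=grab("top");pickle.dump((f,b),open("w4.pkl","wb"))
import numpy as np
im=cv2.resize(f["img"],None,fx=.7,fy=.7); c=cv2.resize(b["img"][160:270,205:315],(294,294))
cv2.imwrite("pics/w4.png",np.hstack([im,c]))
print(proj(f,(475,-264,90)))
E
```

```text
clock: 11.6
eef_pos: [482.9, -176.6, 196.3]
tcp_rot: [3.141, 0.0, 1.601]
contact_force: [0.3, -0.0, -0.1]
opening: 0.647
grasp_force: 0.0
clock: 12.0
eef_pos: [473.2, -266.4, 195.8]
tcp_rot: [-3.141, -0.0, 1.598]
contact_force: [0.4, -0.2, -0.2]
opening: 0.649
grasp_force: 0.0
[281.9677638 212.9193224]
```

View pics/w4.png

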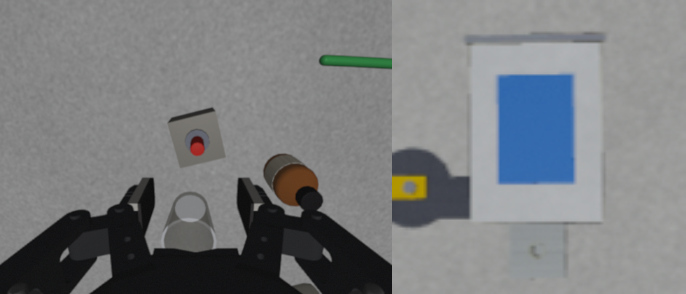

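The lid is down (tongue hole in the inset at (535,250)) and the leg is still out. The pin's red top is at (197,149), collar (196,137), with beaker (190,235) and bottle cap (310,200) both clear of the fingers.

```bash
python3 - <<'E'
from h import *
import pickle
f,b=pickle.load(open("w4.pkl","rb"))
h=cv2.cvtColor(f["img"],cv2.COLOR_BGR2HSV)
m=((h[...,0]<6)|(h[...,0]>174))&(h[...,1]>150)&(h[...,2]>60)
k,l,st,c=cv2.connectedComponentsWithStats(m.astype(np.uint8))
print(st[1:],c[1:])
i=1+np.argmax(st[1:,4]); x,y,w,hh,A=st[i]
top=(x+w/2,y+hh-w/2); print("top",top,onz(f,top,90),"collar",onz(f,(280,197),56))
print("tri", tri([f,b],[top,np.array((390.9,252.0))]))
R,p=pose();print("tool delta",R.T@(onz(f,top,90)-p))
t=np.array((205+(535-392)*110/294,160+250*110/294));print("lidhole",onz(b,t,58+9),onz(b,t,58))
E
```

```text
[[272 196  20  26 410]] [[281.45609756 209.01463415]]
top (np.float64(282.0), np.float64(212.0)) [ 475.00323268 -263.28731547   90.        ] collar [ 473.47034619 -259.75505182   56.        ]
tri (array([ 475.29805135, -259.41772557,  102.97012656]), [0.5440249413183581, 0.5440249413183577])
tool delta [  1.39868559   1.60110618 105.80853891]
lidhole [463.81856443  52.8532906   67.        ] [463.63363911  53.17790014  58.        ]
```

```bash
python3 -m inch '[[0.003,0.0015,0.03,0,0,0,-0.3],[0,0,0.03,0,0,0,-0.3],[0,0,0.03,0,0,0,-0.3],[0,0,0.02,0,0,0,-0.3],[0,0,0.008,0,0,0,-0.3],[0,0,0,0,0,0,-0.3],[0,0,0,0,0,0,-0.3]]' 30
python3 -m inch '[[0,0,0,0,0,0,0.5],[0,0,0,0,0,0,1],[0,0,0,0,0,0,1],[0,0,0,0,0,0,1]]' 30
python3 -m inch '[[0,0,0,0,0,0,1],[0,0,0,0,0,0,1],[0,0,0,0,0,0,1],[0,0,0,0,0,0,1]]' 100
```

```text
clock: 12.8
eef_pos: [475.8, -262.3, 78.7]
tcp_rot: [3.141, 0.0, 1.602]
contact_force: [-0.4, -0.1, 0.3]
opening: 0.648
grasp_force: 0.0
clock: 13.2
eef_pos: [475.5, -262.9, 78.7]
tcp_rot: [3.14, 0.001, 1.6]
contact_force: [0.2, 1.5, 5.3]
opening: 0.177
grasp_force: 29.2
clock: 13.6
eef_pos: [475.6, -262.9, 78.9]
tcp_rot: [3.14, 0.001, 1.6]
contact_force: [-1.2, 1.3, 8.8]
opening: 0.156
grasp_force: 97.5
```

```bash
python3 -m inch '[[0,0,-0.01,0,0,0,1],[0,0,-0.02,0,0,0,1],[0,0,-0.03,0,0,0,1],[0,0,-0.03,0,0,0,1],[0,0,-0.02,0,0,0,1],[0,0,0,0,0,0,1]]'
python3 -m inch '[[0.03,-0.0007,0,0,0,0,1],[0.04,-0.0007,0,0,0,0,1],[0.04,-0.0007,0,0,0,0,1],[0.04,-0.0007,0,0,0,0,1],[0.04,-0.0007,0,0,0,0,1],[0.04,-0.0007,0,0,0,0,1],[0.03,0,0,0,0,0,1],[0.013,0,0,0,0,0,1]]'
python3 -m inch '[[0,0,0,0,0,0,1],[0,0,0,0,0,0,1],[0,0,0,0,0,0,1]]'
python3 - <<'E'
from h import *
import pickle
f=grab("wrist");a=grab("scene");b=grab("top");pickle.dump((f,a,b),open("w5.pkl","wb"))
im=f["img"]; ca=cv2.resize(a["img"][150:240,225:365],(420,270)); cb=cv2.resize(b["img"][200:290,210:350],(420,270))
w=np.vstack([ca,cb]); im=cv2.resize(im[:,150:430],(360,540))
cv2.imwrite("pics/w5.png",np.hstack([im,w]))
print(pose()[1],proj(f,(463.5,53.2,66))); s=(540/420,360/280);q=proj(f,(463.5,53.2,66));print((q[0]-150)*s[1],q[1]*s[0])
E
```

```text
clock: 14.2
eef_pos: [476.6, -263.5, 191.4]
tcp_rot: [3.137, 0.003, 1.6]
contact_force: [0.5, -0.5, -0.1]
opening: 0.153
grasp_force: 97.6
clock: 15.0
eef_pos: [461.9, 12.2, 187.4]
tcp_rot: [-3.14, -0.0, 1.602]
contact_force: [-0.5, -0.9, -0.3]
opening: 0.154
grasp_force: 97.6
clock: 15.3
eef_pos: [462.7, 9.2, 187.7]
tcp_rot: [-3.141, 0.0, 1.6]
contact_force: [-0.4, 0.3, -0.1]
opening: 0.153
grasp_force: 97.6
[462.76070002   9.25447088 187.81874762] [282.12341907 154.3467399 ]
169.87296737903264 198.44580844108188
```

View pics/w5.png

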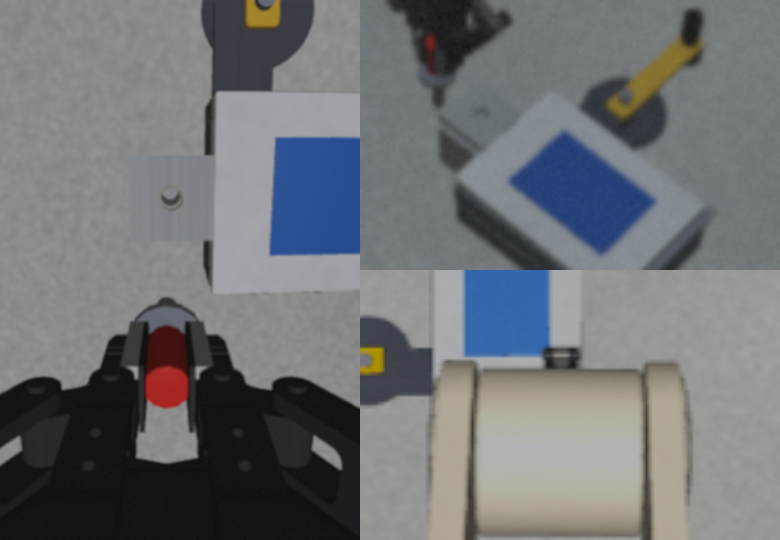

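The wrist view shows the lid's hole at (171,198) and the pin tip at (167,299), upright in the fingers. The hole is within a pixel of prediction.

```bash
python3 - <<'E'
from h import *
import pickle
f,a,b=pickle.load(open("w5.pkl","rb"))
R,p=pose()
U=lambda x,y:(x/(360/280)+150,y/(540/420))
for z in(66,67):print("hole",onz(f,U(171,198),z))
for n,off in(("tip",71),("collartop",23),("top",-11)):
    print(n,(proj(f,p+R@np.array([0,0,off]))-(150,0))*(360/280,540/420))
print("tip pos",onz(f,U(167,299),p[2]-71), "handle top",onz(f,U(167,382),p[2]+11))
g=onz(f,U(171,198),66)-onz(f,U(167,299),p[2]-71)
print("tool delta tip->hole",R.T@g)
E
```

```text
hole [464.15728864  53.48046365  66.        ]
hole [464.14367315  53.57765891  67.        ]
tip [166.46494211 297.11665569]
collartop [166.48107975 337.5718022 ]
top [166.49915443 383.54795603]
tip pos [463.04772658   8.25542735 116.81874762] handle top [462.90223697   9.80520186 198.81874762]
tool delta tip->hole [45.18186017  2.39983406 50.81260133]
```

```bash
python3 -m inch '[[0.0223,0.001,0,0,0,0,1],[0.0224,0.001,0,0,0,0,1],[0,0,0.02,0,0,0,1],[0,0,0.02,0,0,0,1],[0,0,0,0,0,0,1],[0,0,0,0,0,0,1]]'
python3 -m inch '[[0,0,0.006,0,0,0,1],[0,0,0.006,0,0,0,1],[0,0,0,0,0,0,1]]'
python3 -m inch '[[0,0,0.005,0,0,0,1],[0,0,0.005,0,0,0,1],[0,0,0,0,0,0,1]]'
```

```text
clock: 16.05
eef_pos: [463.3, 54.5, 148.0]
tcp_rot: [-3.141, 0.0, 1.6]
contact_force: [-0.2, -1.0, -0.5]
opening: 0.153
grasp_force: 97.6
clock: 16.35
eef_pos: [463.1, 54.7, 135.5]
tcp_rot: [-3.141, 0.0, 1.6]
contact_force: [-0.5, 0.8, 0.3]
opening: 0.157
grasp_force: 97.6
clock: 16.65
eef_pos: [463.0, 54.9, 125.2]
tcp_rot: [-3.141, 0.0, 1.601]
contact_force: [-0.1, -0.1, -1.2]
opening: 0.153
grasp_force: 97.6
```

```bash
python3 -m inch '[[0,0,0.005,0,0,0,1],[0,0,0.005,0,0,0,1],[0,0,0,0,0,0,1]]'
python3 -m inch '[[0,0,0.006,0,0,0,1],[0,0,0.006,0,0,0,1],[0,0,0,0,0,0,1]]'
python3 -m inch '[[0,0,0.006,0,0,0,1],[0,0,0.004,0,0,0,1],[0,0,0,0,0,0,1]]'
```

```text
clock: 16.95
eef_pos: [463.0, 54.9, 115.2]
tcp_rot: [-3.14, 0.0, 1.601]
contact_force: [-0.7, -0.6, -1.5]
opening: 0.152
grasp_force: 97.6
clock: 17.25
eef_pos: [462.9, 54.9, 103.0]
tcp_rot: [-3.14, 0.0, 1.601]
contact_force: [0.4, -0.0, -1.0]
opening: 0.153
grasp_force: 97.5
clock: 17.55
eef_pos: [463.5, 54.9, 93.6]
tcp_rot: [-3.142, 0.0, 1.601]
contact_force: [0.1, 0.3, 2.1]
opening: 0.154
grasp_force: 97.7
```

```bash
python3 -m inch '[[0,0,0.003,0,0,0,1],[0,0,0,0,0,0,1]]'
python3 -m inch '[[0,0,0.003,0,0,0,1],[0,0,0,0,0,0,1]]'
python3 -m inch '[[0,0,0.002,0,0,0,1],[0,0,0,0,0,0,1],[0,0,0,0,0,0,1]]'
python3 -m inch '[[0,0,0.001,0,0,0,1],[0,0,0,0,0,0,1],[0,0,0,0,0,0,1]]'
```

```text
clock: 17.75
eef_pos: [463.4, 54.9, 90.8]
tcp_rot: [-3.141, -0.0, 1.601]
contact_force: [-0.7, -0.2, 2.4]
opening: 0.154
grasp_force: 97.8
clock: 17.95
eef_pos: [463.3, 54.9, 87.9]
tcp_rot: [-3.141, -0.0, 1.601]
contact_force: [-2.2, 0.4, 3.5]
opening: 0.156
grasp_force: 98.0
clock: 18.25
eef_pos: [463.2, 54.9, 86.7]
tcp_rot: [-3.141, -0.0, 1.601]
contact_force: [-5.8, 0.2, 16.8]
opening: 0.152
grasp_force: 100.0
clock: 18.55
eef_pos: [463.3, 54.9, 86.4]
tcp_rot: [-3.141, -0.0, 1.601]
contact_force: [-8.6, 0.1, 28.8]
opening: 0.155
grasp_force: 101.0
```

```bash
python3 -m inch '[[0,0,0,0,0,0,1],[0,0,0,0,0,0,1],[0,0,0,0,0,0,1]]'
python3 - <<'E'
from h import *
save(grab("scene"),"s9.png",(225,140,365,245),5)
print(r.sense()["contact_force"])
E
```

```text
clock: 18.85
eef_pos: [463.3, 54.9, 86.4]
tcp_rot: [-3.142, -0.0, 1.601]
contact_force: [-8.7, -0.7, 28.3]
opening: 0.159
grasp_force: 101.0
[-9.36548924 -1.25554241 29.10172944]
```

View pics/s9.png

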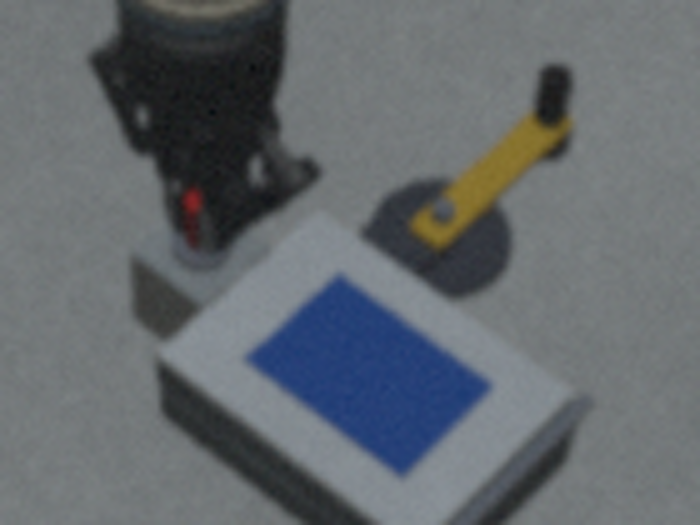

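The collar sits on the tongue at (205,250), the lid is flat, the leg is out with its knob at (555,95), and the press holds steady at about 29 N. Handing in.

```bash
python3 -c "
from rig import r
print(r.sign_off())"
```

```text
the job is handed in; nothing more can be done
None
```

I handed the job in at about 19 s on the robot's clock: leg against its end stop, lid folded down, pin in the base hole and pressed down with about 29 N in a 100 N grip; sign-off returned no verdict.

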